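# Square check of a pump cover in the spare-parts store

## Task

Check the rectangular grey cover for squareness: slide it along the bench, without lifting it, until it is fully home against both bars of the low corner fence. Then lay the steel square flat on the bench round the cover's free corner (the one diagonally opposite the fence's corner), the tall stock flush along the long edge nearer the robot and the thin blade flush along the left end as the robot sees it, and leave both lying there. Do not move anything else on the bench.

Things in the scene. Friction and masses are not known exactly. Their poses are not given: they have to be found in the camera images.
- fence: L-shaped fence of two aluminium bars 20 mm wide and high, fixed. Origin: its inner corner at bench height; x points roughly away from the robot, y left. Far bar: x 0 to 20, y 0 to 120 mm; right bar: x -60 to 20, y -20 to 0 (inner faces x = 0 and y = 0). The cover belongs at x < 0, y > 0, long edge to the far bar, right end to the right bar, 30 mm longer than each bar.
- cover: rectangular grey plastic cover plate, 90 mm along its x, 150 mm along its y, 12 mm thick, with a raised grip rib in the middle of its top: 14 mm along x, 70 mm along y, rising from 12 to 46 mm above the underside. Origin: centre of the underside, z up. Alike after a half turn. Weighs about 0.35 kg.
- square: steel square lying flat, L-shaped from above, 0.4 kg. Origin: centre of the stock's underside. Stock: 20 mm along x, 110 along y, 36 high, centred on the origin. Blade: 6 mm thick, on the bench, at the stock's left end: x 0 to 125, y 30 to 55 mm. Inner faces: stock x = 10, blade y = 30 mm. When laid as asked its x axis points the same way as the fence's.
- square_corner (a point): the square's inner corner, at its underside: x 10, y 30 mm in the square's frame; it belongs at the cover's near left corner
- square_tip (a point): the end of the blade's inner edge, at its underside: x 125, y 30 mm in the square's frame
- bottle: bystander: white plastic bottle standing upright, 50 mm diameter, 88 mm high; origin: centre of its foot
- valve: bystander: grey round valve body standing upright, 56 mm diameter, 74 mm high; origin: centre of its foot
- round_cover: bystander: round grey cover lying flat, 80 mm diameter, 12 mm thick with a rib up to 40 mm; origin: centre of its underside
- strip: bystander: plain straight steel strip lying flat, 180 mm (its x) x 28 mm x 6 mm; origin: centre of its underside
- pipe: bystander: piece of grey pipe lying along its x, 130 mm long, 40 mm diameter; origin: centre of its underside
- small_bin: bystander: small open yellow bin, 90 mm (its x) x 140 mm x 60 mm high; origin: centre of its underside
- carton: bystander: cardboard carton, 100 mm (its x) x 70 mm x 60 mm high; origin: centre of its underside

How it is judged:
On the way, in this order (a step that is already met when the one before it is completed fails the run):
1. the cover is home against both bars of the fence (x of cover in the frame of fence between -0.0485 and -0.0435 m and y of cover in the frame of fence between 0.0735 and 0.0785 m and angle between the x axis of cover and the x axis of fence, either way round below 0.035 rad and height (world z) of cover below 0.004 m and angle between cover's own z axis and vertical below 0.05 rad), for 0.2 s.
2. the square lies flush round the cover's free corner, the cover still home (all of step 1 and ((x of square_corner in the frame of cover between -0.0485 and -0.0435 m and y of square_corner in the frame of cover between 0.0735 and 0.0785 m) or (x of square_corner in the frame of cover between 0.0435 and 0.0485 m and y of square_corner in the frame of cover between -0.0785 and -0.0735 m)) and angle between the x axis of square and the x axis of cover, either way round below 0.03 rad and x of square_tip in the frame of fence above 0 m and height (world z) of square below 0.004 m and angle between square's own z axis and vertical below 0.04 rad), for 0.2 s.
At the end, for the whole second after the job is handed in: Cover flat, within 3.5 mm of both fence bars and 0.035 rad of parallel; square flat, its inner corner within 3.5 mm of the cover's near left corner each way and parallel to it within 0.03 rad, blade pointing away from the robot; both released and at rest (all of step 2 and linear speed of each of cover, square below 0.01 m/s); the robot touches nothing.
It fails at once if the cover is lifted (more than 15 mm) instead of slid (height (world z) of cover above 0.015 m).
It fails at once if a bystander is moved more than 20 mm (distance of any of bottle, valve, round_cover, strip, pipe, small_bin, carton from where it was at the start of the episode above 0.02 m).
It also fails if it takes over 66 s, if anything falls off the work surface, if the arm or the gripper's body presses on something with over 40 N, if the wrist force passes 120 N, or if a joint passes its speed limit or range.

## Robot

A 6-joint arm with a two-finger parallel gripper is mounted at the origin on the work surface. World frame = base frame: x ahead of the robot, y to its left, z up, the work surface at z = 0. Lengths are in m, angles in rad, forces in N, time in s.
With the tool pointing down it reaches from about 0.35 to 0.85 m from the base axis. Payload 8.1 kg.
Tool frame: the origin (TCP) lies on the centre line of the jaws, within the pads' length; the fingertips stand robot.tips_ahead ahead of it and the grasp point (between the pads) lies 6 mm ahead of it (robot.tips_ahead is the distance from the TCP to the fingertips, in m); z points along the fingers, y is the line along which they close (so a half turn about z gives the same grasp; the last joint's range is limited). The gripper opens to 93 mm and grips with 3 to 60 N. Pads are 15 mm wide; open, the fingers measure 128 mm over their backs; the gripper's body (75 mm by 188 mm) begins 65 mm behind the grasp point.
Start: joints at [1.16, 0.13, 1.488, -0, 1.523, -0.085], TCP at [0.192, 0.568, 0.244] pointing down, gripper open.
Joint ranges: [-2.96, 2.96], [-0.89, 2.26], [0.02, 2.5], [-1.34, 4.48], [0, 2.73], [-2.66, 2.66]. Speed limits (rad/s): [2.39, 2.39, 2.79, 3.14, 3.14, 3.14].

## Interface

Orientations are given as a rotation vector (axis times angle).
In Python, from plant import robot gives the robot as it stands.
- The arm moves only by the tool apply_moves, never from a script. Its arguments are lists of equal length, an entry for each row: "delta_pos": the shift along the tool's x, y, z in cm, a list of three; "twist": the turn about the tool's z in rad. A call has 1 to 8 rows; each row shifts and turns the commanded pose from where the row before left it, along the tool's axes as they then stand; what a row does not reach is not made up. A row lasts 1/8 s, in which the tool goes at most 62.5 mm and 10.7 degrees, less where a joint would pass 70% of its speed; a pose out of reach is approached as far as the arm can. A call with a gripper value outside its range is refused whole. "gripper" is the finger opening in cm, from 0 to 9.3, set as the call begins (left out, the last holds). The fingers move at their own pace and stop on an object; "squeeze" is the grip in N (left out, the last holds). Time passes only in rows, so rows that do not move let the fingers close. It gives the time, the measured TCP pose, the force, the opening and the grip force at its end, in the units of the state.
- robot.read_state(): the state, without advancing time (a new reading comes with each control period).
- robot.read_camera(name): name is "side" or "top"; returns a dict with "frame" (420x560x3 uint8, red, green, blue), "vertical_fov" (degrees; the focal length in pixels is half the picture's height over the tangent of half this angle, whatever the lens; pixels are square), "cx", "cy" (the principal point, pixels), "R" (3x3) and "t" (3): a world point X has camera coordinates R X + t. Camera axes: x right, y down, z forward; pixel columns grow to the right and rows downward; lengths in m; the calibration is good to about 2 mm. A picture is of the moment at which its call begins. There is no depth.
- robot.close_job(): hands the job in; it is judged then, once.
The state is a dict: "t": time; "q": joint angles; "dq": joint speeds; "joint_torque": joint torques, N m; "tool_pos": TCP position; "orientation": TCP orientation; "force": force on the tool from outside, world axes, zero at the start; "wrist_torque": the same for the moment, N m; "opening": finger opening in m; "gripper_force": force on a finger pad.
Only numpy, scipy, OpenCV 4.12 (cv2) and the standard library are available. Lean on these libraries where they do the work, as an engineer would, in place of code of your own. Each camera call takes 0.05 s, during which the arm holds its last target. There are 200 camera calls.

## Working session

There is one attempt and no reset: what is moved stays moved. The work goes in short steps, Python scripts to look and compute and a tool call to move; the robot and the scene stay as the last step left them, time stands still between calls to the robot, and variables do not carry over. Pictures are saved under pics/ and viewed, at most 10 in all, crops included, and the job is handed in when it is done.

Besides the shell and the picture viewer there is one more tool, called by a JSON object that holds its "fn" and its "kwargs", one argument or row to a line. apply_moves: Moves the arm, as the interface text tells. Its arguments: {"type":"object","properties":{"delta_pos":{"type":"array"},"twist":{"type":"array"},"gripper":{"type":"number"},"squeeze":{"type":"number"}},"required":["delta_pos","twist"]}

```bash
mkdir -p pics; cat > h.py <<'E'
from plant import robot
import numpy as np, cv2, json
def shot(n,f):
    c=robot.read_camera(n); cv2.imwrite(f'pics/{f}.png',c['frame'][:,:,::-1])
    np.savez(f'pics/{f}.npz',**{k:c[k] for k in c}); return c
def load(f): return np.load(f'pics/{f}.npz')
def pt(c,uv,z=0):
    R=np.array(c['R']);t=np.array(c['t']);f=210/np.tan(np.radians(float(c['vertical_fov']))/2)
    out=[]
    for u,v in uv:
        d=R.T@np.array([(u-c['cx'])/f,(v-c['cy'])/f,1]);o=-R.T@t
        out.append((o+d*(z-o[2])/d[2]))
    return np.array(out)
def px(c,X):
    R=np.array(c['R']);t=np.array(c['t']);f=210/np.tan(np.radians(float(c['vertical_fov']))/2)
    p=np.atleast_2d(X)@R.T+t; return np.c_[p[:,0]/p[:,2]*f+c['cx'],p[:,1]/p[:,2]*f+c['cy']]
E
python3 - <<'E'
from h import *
for n in('top','side'):
    c=shot(n,n+'0'); print(n,c['frame'].shape,c['vertical_fov'],c['cx'],c['cy'],-np.array(c['R']).T@c['t'],np.round(c['R'],3).tolist())
print(robot.read_state(),robot.tips_ahead)
a=cv2.imread('pics/top0.png');cv2.imwrite('pics/top0b.png',cv2.resize(a,(800,600),interpolation=cv2.INTER_CUBIC))
E
```

```text
top (420, 560, 3) 54.538417170806085 277.6186339015009 207.46172133908271 [0.37832686 0.02721402 1.08163247] [[0.003, -1.0, -0.003], [-0.988, -0.002, -0.152], [0.152, 0.004, -0.988]]
side (420, 560, 3) 54.87914591320876 278.3734705846456 206.04365748259042 [ 0.30575993 -0.80481197  0.80453448] [[0.974, -0.226, 0.022], [-0.135, -0.652, -0.746], [0.183, 0.723, -0.666]]
{'t': 0.1, 'q': array([ 1.15957272e+00,  1.31086961e-01,  1.48920315e+00, -4.64014171e-05,
        1.52299208e+00, -8.54164581e-02]), 'dq': array([ 1.63109093e-06, -1.77087023e-03, -9.10238108e-04,  5.34082890e-04,
       -5.35375933e-04, -7.72862577e-04]), 'joint_torque': array([ 1.80401224e-03, -5.61340570e+01, -4.93096519e+01,  7.71089201e-02,
        2.91980035e-02, -6.60604746e-05]), 'tool_pos': array([0.19185285, 0.56798717, 0.24267353]), 'orientation': array([-5.09452389e-01, -3.09963374e+00,  2.59009156e-03]), 'force': array([ 0.21978992,  0.1744125 , -0.02066024]), 'wrist_torque': array([-0.0133735 ,  0.05594099,  0.03565842]), 'gripper_force': 0.0, 'opening': 0.09307936477615646} 0.025
```

View pics/top0b.png

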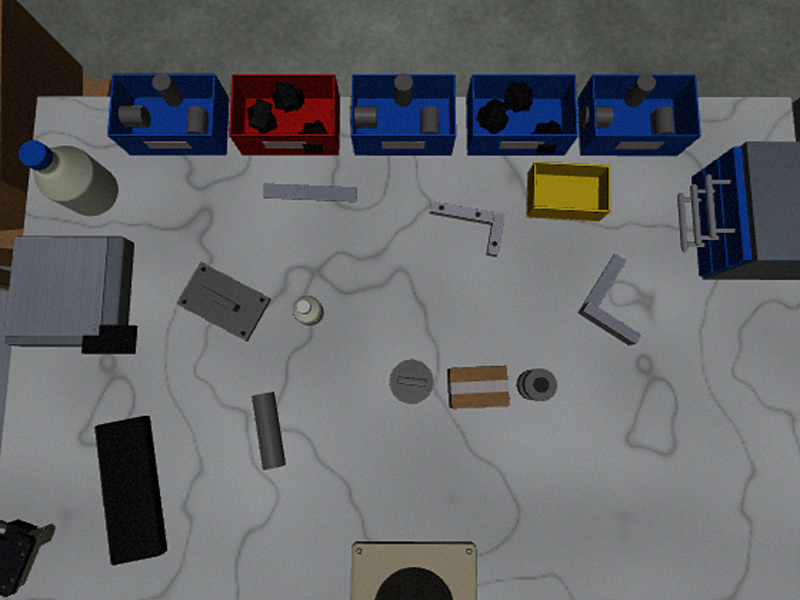

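View pics/side0.png

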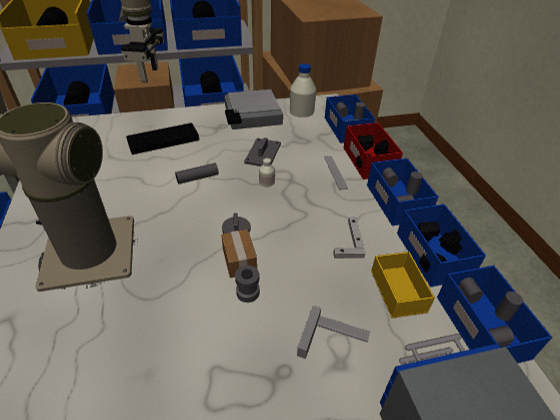

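```bash
python3 - <<'E'
from h import *
a=cv2.imread('pics/top0.png')
def t(x,y,w,h): 
    b=cv2.resize(a[y:y+h,x:x+w],None,fx=5,fy=5,interpolation=cv2.INTER_CUBIC); b=cv2.convertScaleAbs(b,alpha=1.4)
    for i in range(0,w,10): cv2.putText(b,str(x+i),(i*5,8),0,.3,(0,0,255)); cv2.line(b,(i*5,10),(i*5,14),(0,0,255))
    for i in range(10,h,10): cv2.putText(b,str(y+i),(0,i*5+3),0,.3,(0,0,255)); cv2.line(b,(20,i*5),(24,i*5),(0,0,255))
    return b
m=np.hstack([np.vstack([t(118,180,80,60),t(290,130,80,60)]),t(390,150,80,120)])
cv2.imwrite('pics/m0.png',m)
E
```

```text
(no output)
```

View pics/m0.png

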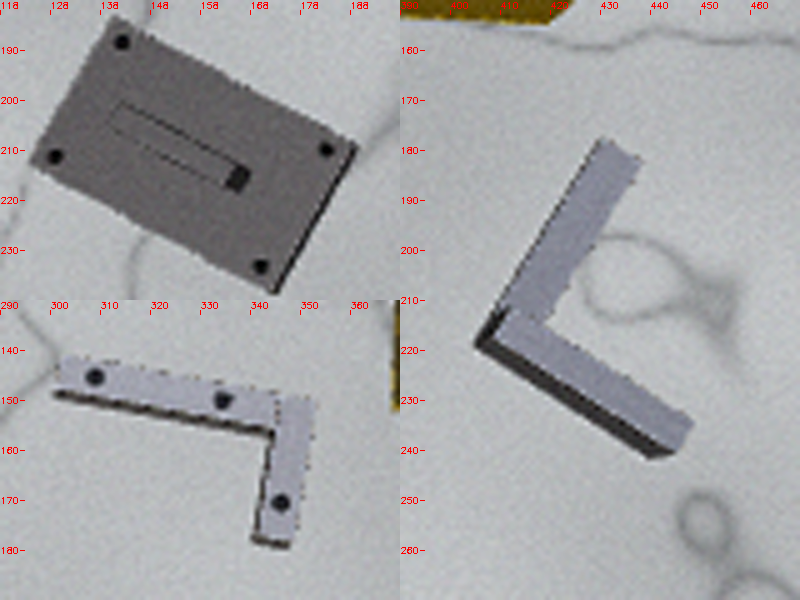

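```bash
cat >> h.py <<'E'
from scipy.optimize import least_squares
def fit(c,M,uv,x0):
    M=np.array(M,float)/1000
    def W(p): 
        cs,sn=np.cos(p[2]),np.sin(p[2]); return np.c_[p[0]+cs*M[:,0]-sn*M[:,1],p[1]+sn*M[:,0]+cs*M[:,1],M[:,2]]
    r=least_squares(lambda p:(px(c,W(p))-uv).ravel(),x0,loss='soft_l1'); return r.x,(px(c,W(r.x))-uv).round(1).tolist()
E
python3 - <<'E'
from h import *
c=load('top0')
def m(u,v,ox,oy,x0=0,y0=0): return ((u-x0)/5+ox,(v-y0)/5+oy)
# pixel centre: resize maps dst (d+.5)/5-.5
def g(l,ox,oy,x0,y0): return np.array([((u-x0+.5)/5-.5+ox,(v-y0+.5)/5-.5+oy) for u,v in l])
print('cover',fit(c,[(45,75,12),(-45,75,12),(45,-75,12),(-45,-75,12)],g([(113,16),(31,160),(352,145),(270,290)],118,180,0,0),[.6,.4,.5]))
print('fence',fit(c,[(20,120,20),(20,-20,20),(-60,-20,20),(0,0,20),(0,120,20),(-60,0,20)],g([(62,354),(313,398),(292,541),(274,430),(54,390),(253,537)],290,130,0,300),[.6,-.1,0]))
print('sq',fit(c,[(125,55,6),(125,30,6),(-10,55,36),(10,-55,36),(-10,-55,36),(-10,55,0),(-10,-55,0)],g([(602,140),(641,158),(494,336),(693,424),(672,452),(477,346),(655,459)],390,150,400,0),[.6,-.4,-.5]))
s=.7
for n,u,v,z in [('bottle',307,306,.088),('valve',542,383,.074),('round',411,382,.012),('pipeA',263,393,.04),('pipeB',274,468,.04),('strip',310,192,.006),('cart',479,387,.06),('bin',568,190,.06)]:
    print(n,pt(c,[(u*s,v*s)],z).round(3))
E
```

```text
cover (array([ 0.53571127,  0.3547537 , -0.48463763]), [[0.1, -0.4], [-0.9, 0.1], [0.7, -0.3], [0.1, 0.6]])
fence (array([ 0.68436676, -0.14742086, -0.18260282]), [[-0.5, -0.0], [0.5, 0.4], [-0.0, 0.3], [-0.2, -0.3], [-0.2, -0.2], [0.4, -0.2]])
sq (array([ 0.49389227, -0.35775954, -0.57859198]), [[0.0, -0.6], [0.3, 0.7], [-0.3, 0.2], [0.8, -0.5], [1.1, 0.4], [-1.2, -0.1], [-0.9, -0.0]])
bottle [[0.514 0.185 0.088]]
valve [[ 0.384 -0.218  0.074]]
round [[0.386 0.004 0.012]]
pipeA [[0.366 0.267 0.04 ]]
pipeB [[0.238 0.243 0.04 ]]
strip [[0.747 0.198 0.006]]
cart [[ 0.377 -0.112  0.06 ]]
bin [[ 0.733 -0.281  0.06 ]]
```

```bash
cat >> h.py <<'E'
FX,FY,FT=.68437,-.14742,-.1826
def F(x,y): # fence mm -> world m
    c,s=np.cos(FT),np.sin(FT); return FX+(c*x-s*y)/1000,FY+(s*x+c*y)/1000
def toF(x,y):
    c,s=np.cos(FT),np.sin(FT); x-=FX;y-=FY; return np.round([1000*(c*x+s*y),1000*(-s*x+c*y)],1)
def go(x,y,z,yaw):
    from scipy.spatial.transform import Rotation as Ro
    s=robot.read_state(); R=Ro.from_rotvec(s['orientation']).as_matrix(); p=s['tool_pos']
    yw=np.arctan2(R[1,1],R[0,1]); tw=(yw-yaw+np.pi)%(2*np.pi)-np.pi
    yf=np.array([np.cos(yaw),np.sin(yaw),0]);xf=np.array([-yf[1],yf[0],0]);d=np.array([x,y,z])-p
    print('pos',p.round(4),'fence',toF(p[0],p[1]),'yaw',yw.round(4),'tilt',R[2].round(3),'f',s['force'].round(1),'open',s['opening'].round(4),'t',s['t'])
    print('cm after twist',(100*np.array([d@xf,d@yf,-d[2]])).round(2),'cm now',(100*d@R).round(2),'twist',tw.round(4))
E
```

{"fn": "apply_moves", "kwargs": {
  "delta_pos": [
    [0,0,0],
    [0,0,0],
    [0,0,0],
    [0,0,0],
    [0,0,0],
    [0,0,0],
    [0,0,0],
    [0,0,0]
  ],
  "twist": [0.173,0.173,0.173,0.173,0.173,0.173,0.173,0.173],
  "gripper": 5
}}

```text
t: 1.1
tool_pos: [0.1919, 0.5682, 0.243]
orientation: [2.376, 2.055, -0.002]
force: [0.3, 0.2, -0.2]
opening: 0.0502
gripper_force: 0.0
```

{"fn": "apply_moves", "kwargs": {
  "delta_pos": [
    [0,0,0],
    [0,0,0],
    [0,0,0]
  ],
  "twist": [0.173,0.173,0]
}}

```text
t: 1.48
tool_pos: [0.1919, 0.5682, 0.2431]
orientation: [2.689, 1.624, -0.001]
force: [0.7, 0.1, -0.3]
opening: 0.05
gripper_force: 0.0
```

```bash
python3 -c "
from h import *
go(.5357,.3548,.15,-.485)"
```

```text
Traceback (most recent call last):
  File "h.py", line 33, in go
    print('pos',p.round(4),'fence',toF(p[0],p[1]),'yaw',yw.round(4),'tilt',R[2].round(3),'f',s['force'].round(1),'open',s['opening'].round(4),'t',s['t'])
                                                                                                                        ^^^^^^^^^^^^^^^^^^
AttributeError: 'float' object has no attribute 'round'
```

```bash
sed -i "s/s\['opening'\].round(4)/round(s['opening'],4)/" h.py; python3 -c "
from h import *
go(.5357,.3548,.12,-.485)"
```

```text
pos [0.1919 0.5682 0.2431] fence [-614.2  614.3] yaw -0.484 tilt [-0.001  0.    -1.   ] f [ 0.7  0.1 -0.3] open 0.05 t 1.475
cm after twist [-2.85 40.36 12.31] cm now [-2.88 40.36 12.32] twist 0.001
```

{"fn": "apply_moves", "kwargs": {
  "delta_pos": [
    [-0.35,5,0],
    [-0.36,5,0],
    [-0.36,5,0],
    [-0.36,5,0],
    [-0.36,5,0],
    [-0.36,5,2],
    [-0.36,5,3],
    [-0.36,5.36,3]
  ],
  "twist": [0,0,0,0,0,0,0,0]
}}

```text
t: 2.48
tool_pos: [0.5369, 0.354, 0.1629]
orientation: [-2.685, -1.63, -0.001]
force: [-0.2, 0.2, 0.1]
opening: 0.05
gripper_force: 0.0
```

```bash
python3 -c "
from h import *
go(.5357,.3548,.12,-.485)
c=shot('top','t1');s=shot('side','s1')
a=cv2.resize(c['frame'][160:260,90:220,::-1],(800,615))[:600]
b=cv2.resize(s['frame'][90:200,200:330,::-1],(400,338))
cv2.imwrite('pics/v1.png',np.vstack([cv2.resize(a,(400,300)),b[:300]]))
"
```

```text
pos [0.5369 0.354  0.1629] fence [-236.1  466.3] yaw -0.4798 tilt [ 0.  0. -1.] f [-0.2  0.2  0.1] open 0.05 t 2.475
cm after twist [ 0.01 -0.14  4.29] cm now [ 0.01 -0.14  4.29] twist 0.0052
```

View pics/v1.png

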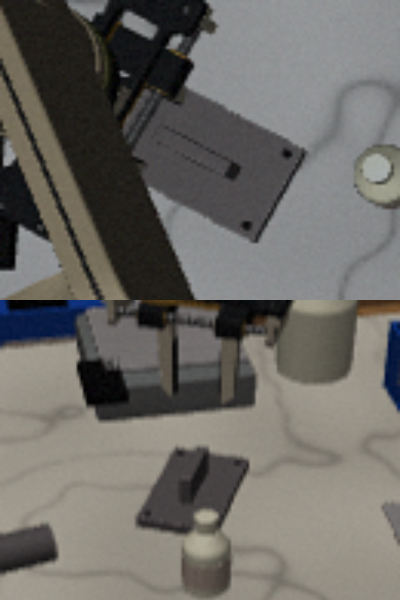

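{"fn": "apply_moves", "kwargs": {
  "delta_pos": [
    [0,-0.14,4],
    [0,0,3.8],
    [0,0,3],
    [0,0,1],
    [0,0,0]
  ],
  "twist": [0.005,0,0,0,0]
}}

```text
t: 3.2
tool_pos: [0.5341, 0.3557, 0.0456]
orientation: [-2.692, -1.619, 0.001]
force: [0.5, -0.4, -0.6]
opening: 0.0502
gripper_force: 0.0
```

{"fn": "apply_moves", "kwargs": {
  "delta_pos": [
    [0,0,0],
    [0,0,0],
    [0,0,0],
    [0,0,0],
    [0,0,0],
    [0,0,0]
  ],
  "twist": [0,0,0,0,0,0],
  "gripper": 0.5,
  "squeeze": 15
}}

```text
t: 3.95
tool_pos: [0.5349, 0.3556, 0.0461]
orientation: [2.694, 1.616, 0.001]
force: [0.2, -1.2, 3.3]
opening: 0.0141
gripper_force: 15.0
```

```bash
python3 -c "
from h import *
go(.636,.34,.045,-.183)"
```

```text
pos [0.5349 0.3556 0.0461] fence [-238.4  467.5] yaw -0.49 tilt [ 0.001  0.001 -1.   ] f [ 0.2 -1.2  3.3] open 0.0141 t 3.95
cm after twist [ 0.31 10.23  0.11] cm now [3.39 9.66 0.12] twist -0.307
```

{"fn": "apply_moves", "kwargs": {
  "delta_pos": [
    [0.3,1,0],
    [0.7,2,0],
    [0.7,2,0],
    [0.7,2,0],
    [0.7,2,0],
    [0.3,0.7,0],
    [0,0,0],
    [0,0,0]
  ],
  "twist": [0,0,0,0,0,-0.1,-0.1,-0.1]
}}

```text
t: 4.95
tool_pos: [0.6365, 0.3401, 0.046]
orientation: [-2.419, -2.004, -0.001]
force: [-0.3, 0.6, 3.6]
opening: 0.0137
gripper_force: 15.0
```

```bash
python3 -c "
from h import *
go(.640,-.02,.045,-.183)
go(*F(-57,95),.045,-.183)"
```

```text
pos [0.6365 0.3401 0.046 ] fence [-135.6  470.7] yaw -0.1872 tilt [ 0.001  0.    -1.   ] f [-0.3  0.6  3.6] open 0.0137 t 4.95
cm after twist [-35.34   6.89   0.1 ] cm now [-35.31   7.04   0.08] twist -0.0042
pos [0.6365 0.3401 0.046 ] fence [-135.6  470.7] yaw -0.1872 tilt [ 0.001  0.    -1.   ] f [-0.3  0.6  3.6] open 0.0137 t 4.95
cm after twist [-37.57   7.87   0.1 ] cm now [-37.53   8.03   0.08] twist -0.0042
```

{"fn": "apply_moves", "kwargs": {
  "delta_pos": [
    [-2,0.4,0],
    [-3,0.65,0],
    [-3,0.65,0],
    [-3,0.65,0],
    [-3,0.65,0],
    [-3,0.65,0],
    [-3,0.65,0],
    [-3,0.65,0]
  ],
  "twist": [0,0,0,0,0,0,0,0]
}}

```text
t: 5.95
tool_pos: [0.6413, 0.1042, 0.046]
orientation: [-2.422, -2.0, -0.002]
force: [0.9, 3.4, 3.0]
opening: 0.0142
gripper_force: 15.0
```

{"fn": "apply_moves", "kwargs": {
  "delta_pos": [
    [-3,0.65,0],
    [-3,0.65,0],
    [-3,0.65,0],
    [-3,0.65,0],
    [-2,0.4,0],
    [-0.5,0.1,0],
    [0,0,0]
  ],
  "twist": [0,0,0,0,0,-0.005,0]
}}

```text
t: 6.82
tool_pos: [0.6444, -0.0445, 0.046]
orientation: [2.417, 2.005, -0.001]
force: [-0.8, -4.5, 5.8]
opening: 0.014
gripper_force: 15.0
```

```bash
python3 -c "
from h import *
go(*F(-45,75),.045,-.183)
c=shot('top','t2')
cv2.imwrite('pics/v2.png',cv2.convertScaleAbs(cv2.resize(c['frame'][130:220,270:390,::-1],(800,600),interpolation=2),alpha=1.4))
"
```

```text
pos [ 0.6444 -0.0445  0.046 ] fence [-58.  94.] yaw -0.1857 tilt [-0.001  0.001 -1.   ] f [-0.8 -4.5  5.8] open 0.014 t 6.825
cm after twist [-1.9  1.3  0.1] cm now [-1.9  1.3  0.1] twist -0.0027
```

View pics/v2.png

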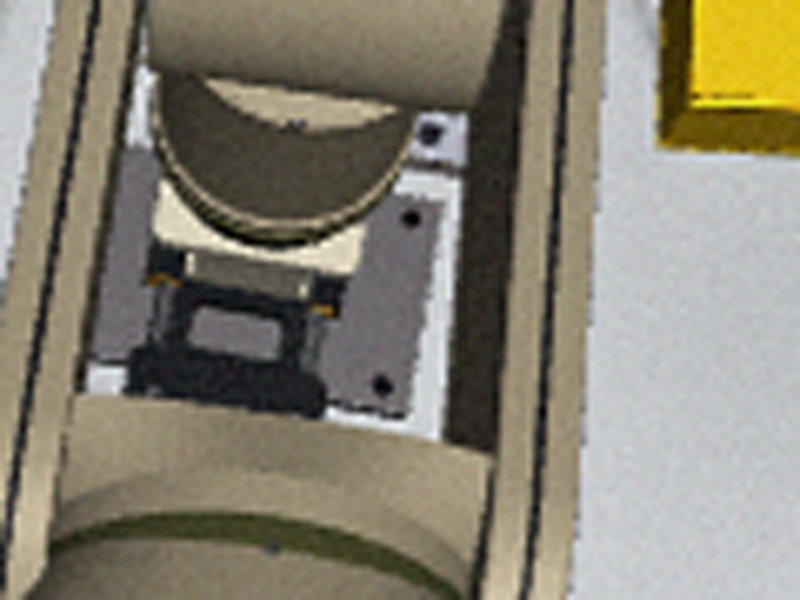

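{"fn": "apply_moves", "kwargs": {
  "delta_pos": [
    [0,0.3,0],
    [0,0.3,0],
    [0,0.2,0],
    [0,0.1,0],
    [0,0,0]
  ],
  "twist": [0,0,0,0,0]
}}

```text
t: 7.5
tool_pos: [0.6524, -0.0447, 0.046]
orientation: [-2.416, -2.007, 0.002]
force: [-6.0, 1.1, 9.8]
opening: 0.0135
gripper_force: 15.0
```

{"fn": "apply_moves", "kwargs": {
  "delta_pos": [
    [-0.3,0,0],
    [-0.2,0,0],
    [-0.1,0,0],
    [0,0,0]
  ],
  "twist": [0,0,0,0]
}}

```text
t: 8.0
tool_pos: [0.6524, -0.0499, 0.046]
orientation: [-2.416, -2.008, -0.002]
force: [0.3, 4.6, 5.4]
opening: 0.0142
gripper_force: 15.0
```

{"fn": "apply_moves", "kwargs": {
  "delta_pos": [
    [0,0.1,0],
    [0,0.1,0],
    [0,0,0]
  ],
  "twist": [0,0,0]
}}

```text
t: 8.38
tool_pos: [0.6534, -0.0504, 0.046]
orientation: [-2.415, -2.007, 0.001]
force: [-6.1, 2.8, 9.4]
opening: 0.0142
gripper_force: 15.0
```

{"fn": "apply_moves", "kwargs": {
  "delta_pos": [
    [-0.1,0,0],
    [-0.1,0,0],
    [0,0,0]
  ],
  "twist": [0,0,0]
}}

```text
t: 8.75
tool_pos: [0.6538, -0.052, 0.046]
orientation: [-2.416, -2.007, -0.001]
force: [-0.3, 4.6, 6.1]
opening: 0.0135
gripper_force: 15.0
```

{"fn": "apply_moves", "kwargs": {
  "delta_pos": [
    [0,0.1,0],
    [0,0.1,0],
    [0,0.1,0],
    [0,0,0]
  ],
  "twist": [0,0,0,0]
}}

```text
t: 9.25
tool_pos: [0.6559, -0.053, 0.046]
orientation: [-2.415, -2.007, 0.001]
force: [-5.9, 3.0, 8.9]
opening: 0.0138
gripper_force: 15.0
```

{"fn": "apply_moves", "kwargs": {
  "delta_pos": [
    [-0.1,0,0],
    [-0.1,0,0],
    [-0.1,0,0],
    [0,0,0]
  ],
  "twist": [0,0,0,0]
}}

```text
t: 9.75
tool_pos: [0.6563, -0.0556, 0.046]
orientation: [-2.416, -2.007, -0.002]
force: [-0.6, 4.2, 5.8]
opening: 0.0135
gripper_force: 15.0
```

```bash
python3 -c "
from h import *
go(*F(-45,75),.045,-.183)
c=shot('top','t3');s=shot('side','s3')
a=cv2.resize(c['frame'][135:210,275:355,::-1],(640,600),interpolation=2)[:,:500]
b=cv2.resize(s['frame'][205:275,310:370,::-1],(300,350),interpolation=2)
cv2.imwrite('pics/v3.png',cv2.convertScaleAbs(np.hstack([a,np.vstack([b,np.zeros((250,300,3),np.uint8)])]),alpha=1.5))
"
```

```text
pos [ 0.6563 -0.0556  0.046 ] fence [-44.3  85.2] yaw -0.1842 tilt [ 0.001  0.    -1.   ] f [-0.6  4.2  5.8] open 0.0135 t 9.75
cm after twist [-1.02 -0.07  0.1 ] cm now [-1.02 -0.07  0.1 ] twist -0.0012
```

View pics/v3.png

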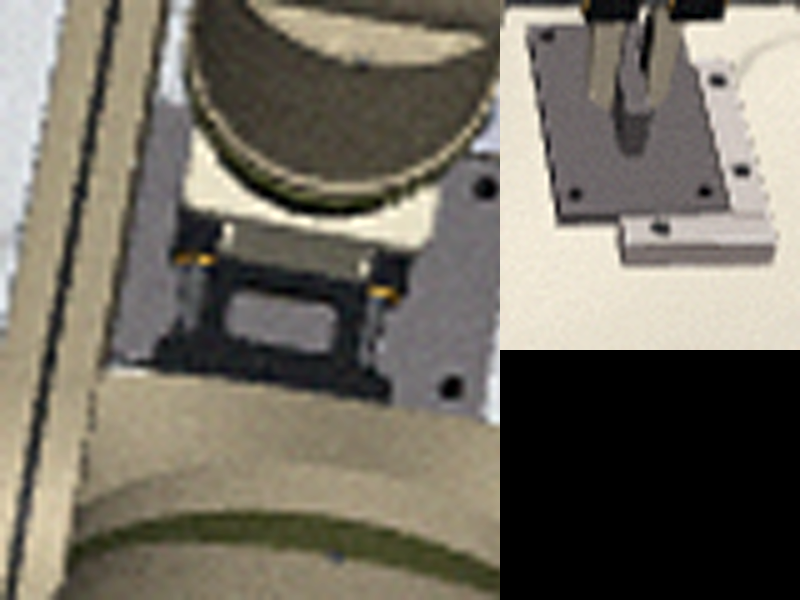

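{"fn": "apply_moves", "kwargs": {
  "delta_pos": [
    [-0.1,0,0],
    [-0.1,0,0],
    [-0.1,0,0],
    [0,0,0]
  ],
  "twist": [0,0,0,0]
}}

```text
t: 10.35
tool_pos: [0.6558, -0.0585, 0.046]
orientation: [-2.416, -2.007, -0.002]
force: [0.8, 3.6, 5.4]
opening: 0.0137
gripper_force: 15.0
```

{"fn": "apply_moves", "kwargs": {
  "delta_pos": [
    [-0.1,0,0],
    [-0.1,0,0],
    [0,0,0]
  ],
  "twist": [0,0,0]
}}

```text
t: 10.72
tool_pos: [0.6554, -0.0604, 0.046]
orientation: [-2.416, -2.007, -0.002]
force: [0.7, 3.2, 4.8]
opening: 0.0141
gripper_force: 15.0
```

{"fn": "apply_moves", "kwargs": {
  "delta_pos": [
    [0,0.1,0],
    [0,0.1,0],
    [0,0,0]
  ],
  "twist": [0,0,0]
}}

```text
t: 11.1
tool_pos: [0.6555, -0.0605, 0.0459]
orientation: [-2.413, -2.005, 0.003]
force: [-10.5, 5.1, 14.3]
opening: 0.0138
gripper_force: 15.0
```

{"fn": "apply_moves", "kwargs": {
  "delta_pos": [
    [0,-0.15,0],
    [-0.1,0,0],
    [-0.1,0,0],
    [0,0,0]
  ],
  "twist": [0,0,0,0]
}}

```text
t: 11.6
tool_pos: [0.6552, -0.062, 0.046]
orientation: [-2.415, -2.007, -0.002]
force: [-1.7, 6.8, 6.5]
opening: 0.0138
gripper_force: 15.0
```

{"fn": "apply_moves", "kwargs": {
  "delta_pos": [
    [-0.1,0,0],
    [-0.1,0,0],
    [0,0,0]
  ],
  "twist": [0,0,0]
}}

```text
t: 11.98
tool_pos: [0.6548, -0.0639, 0.0459]
orientation: [-2.415, -2.007, -0.002]
force: [-1.6, 6.1, 7.8]
opening: 0.0138
gripper_force: 15.0
```

{"fn": "apply_moves", "kwargs": {
  "delta_pos": [
    [-0.1,0,0],
    [-0.1,0,0],
    [0,0,0]
  ],
  "twist": [0,0,0]
}}

```text
t: 12.35
tool_pos: [0.6545, -0.0658, 0.046]
orientation: [-2.415, -2.007, -0.002]
force: [-2.0, 6.6, 7.7]
opening: 0.014
gripper_force: 15.0
```

{"fn": "apply_moves", "kwargs": {
  "delta_pos": [
    [-0.1,0,0],
    [-0.1,0,0],
    [-0.1,0,0],
    [0,0,0]
  ],
  "twist": [0,0,0,0]
}}

```text
t: 12.85
tool_pos: [0.6543, -0.0664, 0.0459]
orientation: [-2.413, -2.006, -0.006]
force: [1.4, 16.8, 6.7]
opening: 0.014
gripper_force: 15.0
```

```bash
python3 -c "
from h import *
go(*F(-45,75),.045,-.183)
shot('side','s4')
a=load('s3');b=load('s4')
# track front-right hole and left cover corner region shift by phase correlation
A=cv2.cvtColor(a['frame'],6).astype(np.float32);B=cv2.cvtColor(b['frame'],6).astype(np.float32)
for n,(u,v) in dict(hole1=(325,244),hole2=(351,243),hole3=(319,212),fh=(342,250)).items():
    T=A[v-5:v+6,u-5:u+6]; S=B[v-14:v+15,u-14:u+15]; m=cv2.matchTemplate(S,T,5); _,sc,_,l=cv2.minMaxLoc(m); print(n,l[0]-9,l[1]-9,round(sc,2))
c0=F(0,0);print(px(b,[[c0[0],c0[1],0],[c0[0],c0[1]-.01,0]]))
"
```

```text
pos [ 0.6543 -0.0664  0.0459] fence [-44.2  74.2] yaw -0.1834 tilt [ 0.005 -0.    -1.   ] f [ 1.4 16.8  6.7] open 0.014 t 12.85
cm after twist [ 0.08 -0.08  0.09] cm now [ 0.08 -0.08  0.09] twist -0.0004
hole1 -1 -6 0.81
hole2 0 0 0.85
hole3 1 3 0.87
fh 0 0 0.99
[[354.18067097 251.03489971]
 [355.54460059 253.79625386]]
```

{"fn": "apply_moves", "kwargs": {
  "delta_pos": [
    [0,0.1,0],
    [0,0.1,0],
    [0,0.1,0],
    [0,0,0]
  ],
  "twist": [0,0,0,0]
}}

```text
t: 13.4
tool_pos: [0.6543, -0.0672, 0.0454]
orientation: [-2.41, -2.004, 0.003]
force: [-14.4, 15.5, 16.4]
opening: 0.0139
gripper_force: 15.0
```

{"fn": "apply_moves", "kwargs": {
  "delta_pos": [
    [0.15,-0.3,0],
    [0,0,0],
    [0,0,0]
  ],
  "twist": [0,0,0],
  "gripper": 2.0
}}

```text
t: 13.78
tool_pos: [0.6541, -0.0695, 0.0453]
orientation: [-2.417, -2.007, 0.001]
force: [0.4, -0.3, 0.7]
opening: 0.0201
gripper_force: 0.0
```

{"fn": "apply_moves", "kwargs": {
  "delta_pos": [
    [0,0.2,0],
    [0,0.2,0],
    [0,0.1,0],
    [0,0,0]
  ],
  "twist": [0,0,0,0]
}}

```text
t: 14.28
tool_pos: [0.6569, -0.0701, 0.0453]
orientation: [-2.414, -2.004, 0.006]
force: [-13.1, 1.8, 8.0]
opening: 0.0202
gripper_force: 6.3
```

{"fn": "apply_moves", "kwargs": {
  "delta_pos": [
    [0,-0.4,0],
    [0,0,-2],
    [0,0,-4],
    [0,0,-4],
    [0,0,-4],
    [0,0,0]
  ],
  "twist": [0,0,0,0,0,0]
}}

```text
t: 15.02
tool_pos: [0.6585, -0.0701, 0.1929]
orientation: [2.411, 2.001, 0.011]
force: [-0.3, -0.7, 1.5]
opening: 0.0201
gripper_force: 0.0
```

```bash
python3 -c "
from h import *
go(.4967,-.3535,.18,-.579)"
```

```text
pos [ 0.6585 -0.0701  0.1929] fence [-39.5  71.3] yaw -0.185 tilt [ 0.     0.011 -1.   ] f [-0.3 -0.7  1.5] open 0.0201 t 15.025
cm after twist [-32.57   1.96   1.29] cm now [-30.83 -10.7    1.18] twist 0.394
```

{"fn": "apply_moves", "kwargs": {
  "delta_pos": [
    [-5,-1.8,0],
    [-5,-1.8,0],
    [-5,-1.8,0],
    [-5,-1.8,0],
    [-5,-1.8,0],
    [-5,-1.7,0],
    [0,0,0],
    [0,0,0]
  ],
  "twist": [0,0,0,0,0,0.13,0.13,0.13],
  "gripper": 5
}}

```text
t: 16.02
tool_pos: [0.4941, -0.3456, 0.1856]
orientation: [-2.765, -1.492, -0.0]
force: [0.4, 0.6, 0.3]
opening: 0.0499
gripper_force: 0.0
```

```bash
python3 -c "
from h import *
go(.4967,-.3535,.12,-.579)
c=shot('top','t5');s=shot('side','s5')
a=cv2.resize(c['frame'][130:210,285:365,::-1],(600,600),interpolation=2)
cv2.imwrite('pics/v5.png',cv2.convertScaleAbs(a,alpha=1.5))
"
```

```text
pos [ 0.4941 -0.3456  0.1856] fence [-151.1 -229.5] yaw -0.5813 tilt [ 0. -0. -1.] f [0.4 0.6 0.3] open 0.0499 t 16.025
cm after twist [-0.52  0.65  6.56] cm now [-0.52  0.65  6.56] twist -0.0023
```

View pics/v5.png

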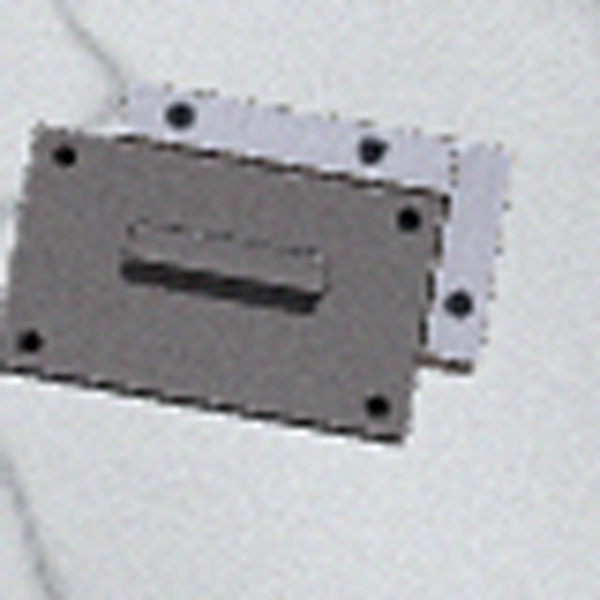

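{"fn": "apply_moves", "kwargs": {
  "delta_pos": [
    [-0.5,0.65,3],
    [0,0,4],
    [0,0,4],
    [0,0,2.4],
    [0,0,0.95],
    [0,0,0]
  ],
  "twist": [0,0,0,0,0,0]
}}

```text
t: 16.88
tool_pos: [0.4975, -0.3522, 0.042]
orientation: [-2.758, -1.502, 0.0]
force: [-1.6, 0.2, 0.3]
opening: 0.05
gripper_force: 0.0
```

```bash
python3 -c "
from h import *
go(.4967,-.3535,.042,-.579)
c=load('t5')
uv=np.array([(42,127),(445,193),(405,433),(2,366)])/7.5-.43+[285,130]
p,r=fit(c,[(45,75,12),(45,-75,12),(-45,-75,12),(-45,75,12)],uv,[.65,-.06,-.18]);print(p,toF(p[0],p[1]),r)
s=shot('side','s6')
a=cv2.resize(s['frame'][270:370,270:400,::-1],(780,600),interpolation=2)
cv2.imwrite('pics/v6.png',cv2.convertScaleAbs(a,alpha=1.4))
"
```

```text
pos [ 0.4975 -0.3522  0.042 ] fence [-146.5 -235.3] yaw -0.5733 tilt [ 0.    -0.001 -1.   ] f [-1.6  0.2  0.3] open 0.05 t 16.875
cm after twist [-0.16  0.    0.  ] cm now [-0.16 -0.    0.  ] twist 0.0057
[ 0.65469765 -0.06760546 -0.16670751] [-43.7  73.1] [[-0.5, -0.1], [0.4, 0.0], [0.9, 0.2], [-0.7, -0.1]]
```

View pics/v6.png

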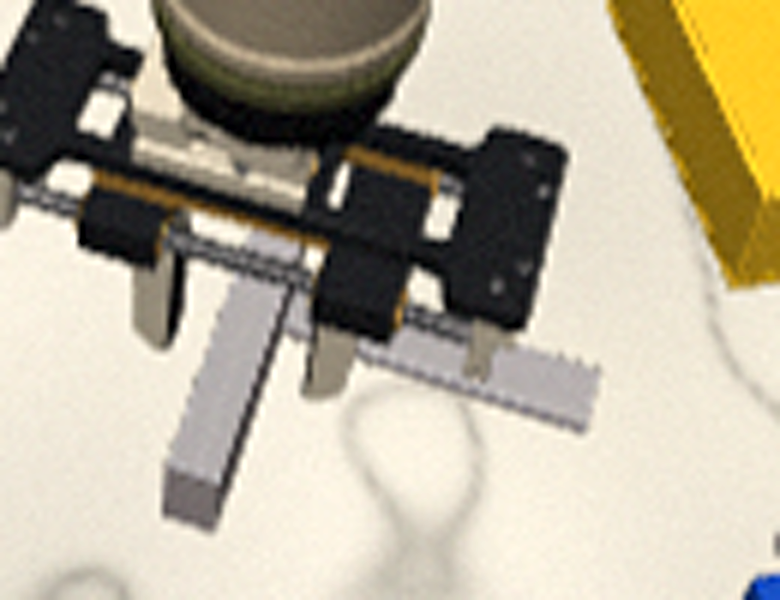

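{"fn": "apply_moves", "kwargs": {
  "delta_pos": [
    [0,0,0],
    [0,0,0],
    [0,0,0],
    [0,0,0],
    [0,0,0],
    [0,0,0]
  ],
  "twist": [0,0,0,0,0,0],
  "gripper": 1.2,
  "squeeze": 45
}}

```text
t: 17.68
tool_pos: [0.4977, -0.3526, 0.0426]
orientation: [2.76, 1.5, 0.0]
force: [-1.8, 0.2, 4.8]
opening: 0.0197
gripper_force: 45.0
```

{"fn": "apply_moves", "kwargs": {
  "delta_pos": [
    [0,0,-1],
    [0,0,-3],
    [0,0,-4],
    [0,0,-3],
    [0,0,0]
  ],
  "twist": [0,0,0,0,0]
}}

```text
t: 18.3
tool_pos: [0.4989, -0.3535, 0.155]
orientation: [2.756, 1.498, 0.003]
force: [0.9, -0.1, -4.9]
opening: 0.0195
gripper_force: 45.0
```

```bash
python3 -c "
from h import *
go(*F(-125,140),.15,-.1826)
go(*F(-180,140),.15,-.1826)
"
```

```text
pos [ 0.4989 -0.3535  0.155 ] fence [-144.9 -236.4] yaw -0.575 tilt [-0.001  0.005 -1.   ] f [ 0.9 -0.1 -4.9] open 0.0195 t 18.3
cm after twist [37.64  1.99  0.5 ] cm now [ 35.54 -12.55   0.41] twist -0.3924
pos [ 0.4989 -0.3535  0.155 ] fence [-144.9 -236.4] yaw -0.575 tilt [-0.001  0.005 -1.   ] f [ 0.9 -0.1 -4.9] open 0.0195 t 18.3
cm after twist [37.64 -3.51  0.5 ] cm now [ 33.44 -17.63   0.39] twist -0.3924
```

{"fn": "apply_moves", "kwargs": {
  "delta_pos": [
    [0,0,0],
    [0,0,0],
    [0,0,0],
    [0,0,0]
  ],
  "twist": [-0.13,-0.13,-0.13,0]
}}

```text
t: 18.8
tool_pos: [0.4965, -0.3515, 0.1495]
orientation: [-2.415, -2.004, 0.001]
force: [-0.3, 0.3, -5.0]
opening: 0.0195
gripper_force: 45.0
```

{"fn": "apply_moves", "kwargs": {
  "delta_pos": [
    [3,0.2,0],
    [5,0.3,0],
    [5,0.3,0],
    [5,0.3,0],
    [5,0.3,0],
    [5,0.3,0],
    [5,0.3,0],
    [3,0.2,0]
  ],
  "twist": [0,0,0,0,0,0,0,0]
}}

```text
t: 19.8
tool_pos: [0.5849, -0.0, 0.1507]
orientation: [-2.418, -2.003, 0.001]
force: [0.4, 0.5, -4.4]
opening: 0.0197
gripper_force: 45.0
```

```bash
python3 -c "
from h import *
go(*F(-118,143),.07,-.1826)
"
```

```text
pos [ 0.5849 -0.      0.1507] fence [-124.6  126.9] yaw -0.187 tilt [ 0.    -0.002 -1.   ] f [ 0.4  0.5 -4.4] open 0.0197 t 19.8
cm after twist [1.61 0.66 8.07] cm now [1.61 0.66 8.07] twist -0.0044
```

{"fn": "apply_moves", "kwargs": {
  "delta_pos": [
    [1.6,0.6,0],
    [0,0,3],
    [0,0,3],
    [0,0,2],
    [0,0,0]
  ],
  "twist": [-0.005,0,0,0,0]
}}

```text
t: 20.42
tool_pos: [0.5925, 0.0115, 0.0697]
orientation: [-2.411, -2.009, 0.005]
force: [0.0, -0.2, -4.5]
opening: 0.0198
gripper_force: 45.0
```

```bash
python3 -c "
from h import *
go(*F(-118,143),.045,-.1826)
c=shot('top','t7');s=shot('side','s7')
a=cv2.resize(c['frame'][130:230,260:360,::-1],(500,500),interpolation=2)
b=cv2.resize(s['frame'][180:280,265:385,::-1],None,fx=2.5,fy=2.5,interpolation=2)
m=np.zeros((500,800,3),np.uint8);m[:,:500]=a;m[:250,500:]=b
cv2.imwrite('pics/v7.png',cv2.convertScaleAbs(m,alpha=1.4))
"
```

```text
pos [0.5925 0.0115 0.0697] fence [-119.2  139.6] yaw -0.1814 tilt [-0.001 -0.005 -1.   ] f [ 0.  -0.2 -4.5] open 0.0198 t 20.425
cm after twist [0.34 0.12 2.47] cm now [0.34 0.13 2.47] twist 0.0012
```

View pics/v7.png

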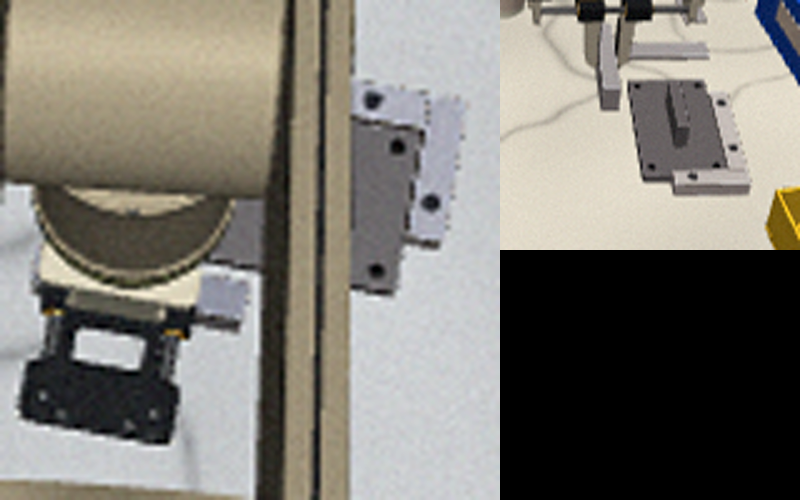

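{"fn": "apply_moves", "kwargs": {
  "delta_pos": [
    [0.3,0.1,0],
    [0,0,1.5],
    [0,0,0.8],
    [0,0,0.3],
    [0,0,0.1],
    [0,0,0]
  ],
  "twist": [0,0,0,0,0,0]
}}

```text
t: 21.28
tool_pos: [0.5959, 0.0147, 0.0453]
orientation: [2.412, 2.013, 0.0]
force: [0.4, -0.2, -5.0]
opening: 0.0195
gripper_force: 45.0
```

```bash
python3 -c "
from h import *
go(*F(-100,125),.0426,-.1826)
"
```

```text
pos [0.5959 0.0147 0.0453] fence [-116.4  143.4] yaw -0.18 tilt [ 0.  0. -1.] f [ 0.4 -0.2 -5. ] open 0.0195 t 21.275
cm after twist [-1.84  1.64  0.27] cm now [-1.85  1.64  0.27] twist 0.0026
```

{"fn": "apply_moves", "kwargs": {
  "delta_pos": [
    [0,0,0.1],
    [0,0,0.1],
    [0,0,0.1],
    [0,0,0]
  ],
  "twist": [0.003,0,0,0]
}}

```text
t: 21.78
tool_pos: [0.5959, 0.0148, 0.0425]
orientation: [2.415, 2.009, 0.0]
force: [-2.8, 0.3, -0.5]
opening: 0.0198
gripper_force: 45.0
```

{"fn": "apply_moves", "kwargs": {
  "delta_pos": [
    [0,0,0.05],
    [0,0.4,0],
    [0,0.4,0],
    [0,0.2,0],
    [0,0.1,0],
    [0,0,0]
  ],
  "twist": [0,0,0,0,0,0]
}}

```text
t: 22.52
tool_pos: [0.6071, 0.0128, 0.0425]
orientation: [2.415, 2.009, 0.001]
force: [-4.2, 0.3, 5.4]
opening: 0.0194
gripper_force: 45.0
```

{"fn": "apply_moves", "kwargs": {
  "delta_pos": [
    [0,0.1,0],
    [0,0.1,0],
    [0,0.1,0],
    [0,0,0]
  ],
  "twist": [0,0,0,0]
}}

```text
t: 23.02
tool_pos: [0.61, 0.0123, 0.0426]
orientation: [2.415, 2.009, 0.001]
force: [-4.7, 0.9, 5.9]
opening: 0.0198
gripper_force: 45.0
```

{"fn": "apply_moves", "kwargs": {
  "delta_pos": [
    [-0.4,0,0],
    [-0.4,0,0],
    [-0.3,0,0],
    [-0.1,0,0],
    [-0.1,0,0],
    [0,0,0]
  ],
  "twist": [0,0,0,0,0,0]
}}

```text
t: 23.78
tool_pos: [0.6082, -0.0006, 0.0426]
orientation: [2.414, 2.008, 0.003]
force: [0.5, 4.0, 6.7]
opening: 0.0193
gripper_force: 45.0
```

{"fn": "apply_moves", "kwargs": {
  "delta_pos": [
    [-0.1,0,0],
    [-0.1,0,0],
    [0,0,0]
  ],
  "twist": [0,0,0]
}}

```text
t: 24.15
tool_pos: [0.6078, -0.0026, 0.0426]
orientation: [2.414, 2.008, 0.003]
force: [1.1, 5.1, 4.8]
opening: 0.0196
gripper_force: 45.0
```

{"fn": "apply_moves", "kwargs": {
  "delta_pos": [
    [0,0.1,0],
    [0,0.1,0],
    [0,0,0]
  ],
  "twist": [0,0,0]
}}

```text
t: 24.52
tool_pos: [0.6086, -0.003, 0.0425]
orientation: [-2.415, -2.009, 0.001]
force: [-5.7, 3.3, 11.6]
opening: 0.0195
gripper_force: 45.0
```

{"fn": "apply_moves", "kwargs": {
  "delta_pos": [
    [-0.1,0,0],
    [-0.1,0,0],
    [0,0,0]
  ],
  "twist": [0,0,0]
}}

```text
t: 24.9
tool_pos: [0.6091, -0.0048, 0.0425]
orientation: [2.415, 2.009, 0.002]
force: [-1.9, 4.4, 7.6]
opening: 0.0194
gripper_force: 45.0
```

{"fn": "apply_moves", "kwargs": {
  "delta_pos": [
    [0,0.1,0],
    [0,0.1,0],
    [0,0,0]
  ],
  "twist": [0,0,0]
}}

```text
t: 25.28
tool_pos: [0.6099, -0.0052, 0.0425]
orientation: [-2.414, -2.009, 0.001]
force: [-8.0, 4.4, 13.1]
opening: 0.0197
gripper_force: 45.0
```

{"fn": "apply_moves", "kwargs": {
  "delta_pos": [
    [-0.1,0,0],
    [-0.1,0,0],
    [0,0,0]
  ],
  "twist": [0,0,0]
}}

```text
t: 25.65
tool_pos: [0.6098, -0.0056, 0.0425]
orientation: [-2.413, -2.008, -0.002]
force: [-5.9, 9.6, 11.2]
opening: 0.0192
gripper_force: 45.0
```

```bash
python3 -c "
from h import *
go(*F(-100,125),.0426,-.1826)
s=shot('side','s8')
a=cv2.resize(s['frame'][190:270,290:380,::-1],None,fx=7,fy=7,interpolation=2)
cv2.imwrite('pics/v8.png',cv2.convertScaleAbs(a,alpha=1.4))
"
```

```text
pos [ 0.6098 -0.0056  0.0425] fence [-99.  125.9] yaw -0.1827 tilt [ 0.002 -0.001 -1.   ] f [-5.9  9.6 11.2] open 0.0192 t 25.65
cm after twist [-0.09 -0.1  -0.01] cm now [-0.09 -0.1  -0.01] twist -0.0001
```

View pics/v8.png

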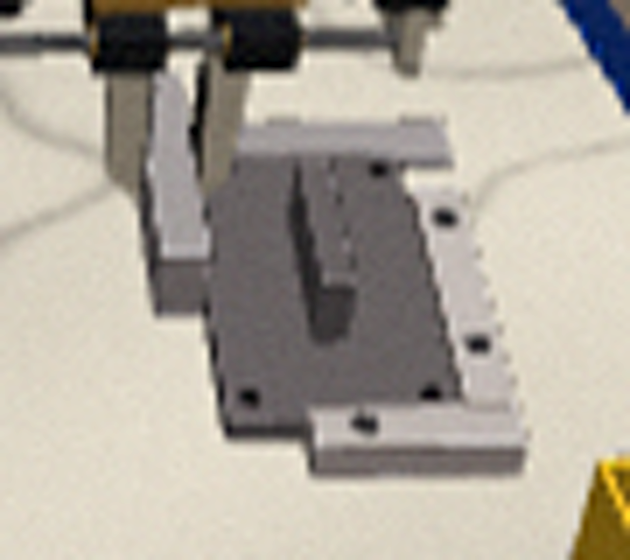

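{"fn": "apply_moves", "kwargs": {
  "delta_pos": [
    [0,0.1,0],
    [0,0.1,0],
    [0,0,0]
  ],
  "twist": [0,0,0]
}}

```text
t: 26.08
tool_pos: [0.6099, -0.0057, 0.0425]
orientation: [-2.411, -2.006, 0.003]
force: [-17.9, 11.2, 21.5]
opening: 0.0199
gripper_force: 45.0
```

{"fn": "apply_moves", "kwargs": {
  "delta_pos": [
    [-0.1,0,0],
    [-0.1,0,0],
    [0,0,0]
  ],
  "twist": [0,0,0]
}}

```text
t: 26.45
tool_pos: [0.6099, -0.0058, 0.0425]
orientation: [-2.409, -2.006, -0.001]
force: [-14.4, 19.2, 19.6]
opening: 0.0197
gripper_force: 45.0
```

{"fn": "apply_moves", "kwargs": {
  "delta_pos": [
    [0.2,-0.2,0],
    [0,0,0]
  ],
  "twist": [0,0]
}}

```text
t: 26.7
tool_pos: [0.6098, -0.0056, 0.0425]
orientation: [-2.413, -2.009, -0.002]
force: [-5.6, 10.5, 10.2]
opening: 0.0195
gripper_force: 45.0
```

{"fn": "apply_moves", "kwargs": {
  "delta_pos": [
    [0,0,0],
    [0,0,0],
    [0,0,0]
  ],
  "twist": [0,0,0],
  "gripper": 3.4
}}

```text
t: 27.08
tool_pos: [0.6098, -0.0077, 0.0412]
orientation: [-2.416, -2.009, 0.001]
force: [-0.7, -0.2, -0.1]
opening: 0.0338
gripper_force: 0.0
```

{"fn": "apply_moves", "kwargs": {
  "delta_pos": [
    [0,0,-0.5],
    [0,0,-2],
    [0,0,-4],
    [0,0,-5],
    [0,0,-4],
    [0,0,0]
  ],
  "twist": [0,0,0,0,0,0]
}}

```text
t: 27.82
tool_pos: [0.613, -0.0075, 0.2036]
orientation: [2.409, 2.005, 0.011]
force: [0.2, -0.4, -0.6]
opening: 0.0341
gripper_force: 0.0
```

{"fn": "apply_moves", "kwargs": {
  "delta_pos": [
    [4,-2,0],
    [5,-3,0],
    [5,-3,0],
    [5,-3,0],
    [5,-3,0],
    [4,-2,0],
    [0,0,0]
  ],
  "twist": [0,0,0,0,0,0,0]
}}

```text
t: 28.7
tool_pos: [0.502, 0.2999, 0.1965]
orientation: [-2.41, -2.014, 0.0]
force: [-0.1, -0.8, 0.2]
opening: 0.0343
gripper_force: 0.0
```

```bash
python3 -c "
from h import *
go(*F(-100,125),.0426,-.1826)
c=shot('top','t9'); shot('side','s9')
g=cv2.cvtColor(c['frame'],6).astype(int)
np.set_printoptions(linewidth=400)
# expected corner pixels
E={'cov near-left top':(*F(-90,150),.012),'cov far-left':(*F(0,150),.012),'cov near-right':(*F(-90,0),.012),'blade tip in':(*F(25,150),.006),'blade tip out':(*F(25,175),.006),'stock farR top':(*F(-90,65),.036),'stock nearR top':(*F(-110,65),.036),'stock nearL top':(*F(-110,175),.036)}
for k,v in E.items(): print(k,px(c,v).round(1))
b=c['frame'][:,:,::-1]
cv2.imwrite('pics/v9.png',cv2.convertScaleAbs(cv2.resize(b[125:215,255:365],None,fx=6,fy=6,interpolation=2),alpha=1.4))
"
```

```text
pos [0.502  0.2999 0.1965] fence [-260.6  406.8] yaw -0.1788 tilt [ 0.    -0.001 -1.   ] f [-0.1 -0.8  0.2] open 0.0343 t 28.7
cm after twist [-28.18  16.06  15.39] cm now [-28.24  15.96  15.37] twist 0.0038
cov near-left top [[283.2 178.1]]
cov far-left [[289.2 146.3]]
cov near-right [[338.3 188.2]]
blade tip in [[290.8 138.3]]
blade tip out [[281.8 136.7]]
stock farR top [[315.2 181.9]]
stock nearR top [[313.8 189.3]]
stock nearL top [[272.5 181.7]]
```

```bash
python3 -c "
from h import *
from scipy.ndimage import map_coordinates as mc
np.set_printoptions(linewidth=250)
def prof(f,P,ax):
    c=load(f);g=cv2.cvtColor(c['frame'],6).astype(float);q=px(c,np.array(P));return mc(g,[q[:,1],q[:,0]],order=1).astype(int)
ys=np.arange(140,190,2)
print(ys)
for x in(-70,-50,-30,-10,10,20): print('top blade x',x,prof('t9',[(*F(x,y),.006) for y in ys],0))
xs=np.arange(-130,-70,2);print(xs)
for y in(70,80,100,120,140): print('top stock y',y,prof('t9',[(*F(x,y),.036) for x in xs],0))
for y in(70,80,100,120,140): print('side stock y',y,prof('s9',[(*F(x,y),.036) for x in xs],0))
for y in(20,40,50): print('side cov edge y',y,prof('s9',[(*F(x,y),.012) for x in xs],0))
xs=np.arange(-20,16,2);print(xs)
for y in(10,40,70,100,115): print('top far',y,prof('t9',[(*F(x,y),.012) for x in xs],0))
"
```

```text
[140 142 144 146 148 150 152 154 156 158 160 162 164 166 168 170 172 174 176 178 180 182 184 186 188]
top blade x -70 [ 76  76  76  76  85 108 122 112 111 108 104 106 108 109 108 108 107 109 120 134 133 124 122 129 136]
top blade x -50 [ 75  75  76  74  68  73 110 113 111 110 108 106 105 109 110 108 105 109 122 135 141 144 145 146 146]
top blade x -30 [ 73  74  74  74  74  69  94 114 111 108 107 109 112 110 110 108 108 124 140 148 147 146 147 144 145]
top blade x -10 [ 44  65  77  72  83  92 108 115 112 109 109 111 112 111 109 108 115 130 146 149 148 148 147 147 148]
top blade x 10 [147 149 147 147 139 121 111 111 112 112 110 108 107 112 113 110 108 117 134 148 145 146 147 148 147]
top blade x 20 [146 148 148 146 146 127 109 111 109 109 111 112 112 113 113 108 109 120 143 147 146 144 146 145 144]
[-130 -128 -126 -124 -122 -120 -118 -116 -114 -112 -110 -108 -106 -104 -102 -100  -98  -96  -94  -92  -90  -88  -86  -84  -82  -80  -78  -76  -74  -72]
top stock y 70 [146 146 146 145 147 150 140  67  44  42  55 102 113 110 108 109 110 110 109 115  99  77  76  76  76  77  76  75  76  78]
top
[... 1464 characters left out ...]
7 147 147 146 112  73  43  62  68  67  65  67  69  69  66]
side cov edge y 50 [142 141 143 144 144 143 145 146 145 144 129 119 122 124 123 121 119 121 121 111  66  67  73  66  67  68  68  65  67  68]
[-20 -18 -16 -14 -12 -10  -8  -6  -4  -2   0   2   4   6   8  10  12  14]
top far 10 [ 74  74  75  48  22   6  17  43  73  81  56  50 122 129 128 129 129 129]
top far 40 [ 73  71  75  74  73  75  73  72  74  81  64  58 121 130 129 131 131 131]
top far 70 [ 72  74  74  73  74  74  74  75  78  85  67  56 125 135 131 135 134 131]
top far 100 [ 76  74  74  75  75  74  75  75  75  80  68  55 121 128 100  47  31  27]
top far 115 [ 73  75  72  73  74  74  74  74  74  84  66  37 113 134 131 127 128 132]
```

```bash
python3 -c "
from h import *
print(robot.close_job())"
```

```text
the job is handed in; nothing more can be done
None
```

The cover is home against both fence bars, the square lies flush round its free corner with the arm clear, and the job is handed in at about 29 s. Contact forces and final image profiles agree with this; I wasn't shown a verdict.

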